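# Sort stray cabinet-hinge parts back into their trays

### The job

Five stray hinge parts lie on the bench: two channel arms, two round cups and one cross-shaped mounting plate. Put each one into the blue tray that already holds parts of its kind, lying flat on the tray's bare floor, the same way up as it lies now and not resting on any other part. Leave the bowl of rivets and the electric screwdriver where they are.

Things in the scene. Friction and masses are not known exactly. Their poses are not given: they have to be found in the camera images.
- link_a: hinge arm: bright steel channel, loose, open side down, 50 g. 72 mm long (own x), 17 wide (own y), 14 high. Origin: centre of its underside, z up. From x = -36 to +22 mm a straight-sided 17 x 14 channel, then to +36 a link 12 wide, 10 high. Grip across the 17 mm width near the origin, from above. Starts on the bench at any yaw.
- link_b: second hinge arm, the same as link_a
- cup_a: hinge cup: bright steel, loose, flange down like a small hat, 45 g. Round cup 35 mm in diameter rising to 13 mm, on a flat flange 64 long (own x), 20 wide (own y), 2 thick. Origin: centre of its underside, z up. Grip from above across the round cup, fingers closing along own y. Starts on the bench at any yaw.
- cup_b: second hinge cup, the same as cup_a
- plate_a: mounting plate: bright steel cross, loose, 50 g. A block 40 mm long (own x), 20 wide (own y), 12 high, with two low wings in the middle, 52 from tip to tip along own y, 17 wide, 4 thick (screw heads 5.5 high). Origin: centre of its underside, z up. Grip from above over the block's two ends, fingers closing along own x. Starts on the bench at any yaw.
- link_tray: blue plastic tray holding two layers of hinge arms, 32 mm high, at its far end; fixed. 180 mm (own x) x 170 (own y) x 32 high, walls 4, floor 4 thick. Origin: centre of its underside; x points away from the robot within 0.15 rad, z up. Bare floor, 4 mm above the origin: own x -86 to +10, own y -81 to +81. The 3 trays stand on the bench side by side in any order.
- cup_tray: the same kind of blue tray, holding two layers of hinge cups, 30 mm high, across its far end; bare floor from own x -86 to +18 mm, otherwise as link_tray
- plate_tray: the same kind of blue tray, holding two layers of mounting plates, about 29 mm high, across its far end; bare floor from own x -86 to +28 mm, otherwise as link_tray
- rivet_bowl: steel bowl of rivets, 124 mm across the rim, 45 high, loose on the bench at the right end of the row of strays, to be left where it is. Origin: centre of its underside.
- screwdriver: red inline electric screwdriver with black nose, lying loose on the bench along own x in a gap between two trays, 200 mm long, 34 across, 38 high, to be left where it is. Origin: on the bench below its middle.

How it is judged:
By the outcome, as a careful person would: the job done as asked, in the order asked, and still so for the second after the job is handed in, with the robot touching nothing.
It also fails if it takes over 115 s, if anything falls off the work surface, if the arm or the gripper's body presses on something with over 40 N, if the wrist force passes 120 N, or if a joint passes its speed limit or range.

### The arm

A 6-joint arm with a two-finger parallel gripper is mounted at the origin on the work surface. World frame = base frame: x ahead of the robot, y to its left, z up, the work surface at z = 0. Lengths are in m, angles in rad, forces in N, time in s.
With the tool pointing down it reaches from about 0.25 to 0.725 m from the base axis. Payload 4 kg.
Tool frame: the origin (TCP) lies midway between the tips of the shut fingers; the grasp point (between the pads) lies robot.grip_depth behind it (robot.grip_depth is the distance from the TCP to the grasp point, in m); z points along the fingers, y is the line along which they close (so a half turn about z gives the same grasp; the last joint's range is limited). The gripper opens to 85 mm and grips with 20 to 120 N. Pads are 22 mm wide; open, the fingers measure 114 mm over their backs; the gripper's body (76 mm by 85 mm) begins 54 mm behind the grasp point. The pads swing forward as they close: fully open they stand 13 mm farther back than shut.
Start: joints at [-1.275, 0.241, 0.005, 1.335, 0, 1.571], TCP at [0.146, -0.478, 0.231] pointing down, gripper open.
Joint ranges: [-2.72, 2.72], [-1.05, 1.87], [-1.09, 1.28], [-1.99, 2.15], [-1.42, 1.44], [-3.14, 3.14]. Speed limits (rad/s): [2.79, 2.79, 3.14, 3.14, 3.14, 3.14].

### API

Orientations are given as [roll, pitch, yaw] about the fixed x, y, z axes, in that order (R = Rz(yaw) Ry(pitch) Rx(roll)).
In Python, from bench import monitor, eyes, order, recognise, landmark_of, robot gives the robot as it stands.
- The arm moves only by the shell command python3 -m jog 'ROWS'. ROWS is text: rows parted by semicolons, each of 7 numbers parted by spaces: the shift along the tool's x, y, z in cm, then the turn, a rotation vector about the tool's x, y, z in rad, then the gripper's target within -1 to 1 (fully open at 1, half-way at 0, shut at -1). A call has 1 to 20 rows; each row shifts and turns the commanded pose from where the row before left it, along the tool's axes as they then stand; what a row does not reach is not made up. A row lasts 1/10 s, in which the tool goes at most 50 mm and 8.59 degrees, less where a joint would pass 70% of its speed; a pose out of reach is approached as far as the arm can. A call with a gripper value outside its range is refused whole. The fingers move at their own pace and stop on an object; the grip force is fixed at half the most. Time passes only in rows, so rows that do not move let the fingers close. It gives the time, the measured TCP pose, the force, the opening and the grip force at its end, in the units of the state.
- monitor.get_obs(): the state, without advancing time (a new reading comes with each control period).
- eyes.capture(name): name is "scene" or "top" or "wrist"; returns the picture (480x640x3 uint8, red, green, blue); there is no depth.
- eyes.get_calibration(name): a dict with "K" (3x3 intrinsics, pixels), "world_to_cam" (4x4, takes a point from world to camera coordinates); the wrist camera has in their place "tool_from_camera" (4x4, takes a point from camera to tool coordinates, whose origin is the TCP and whose axes are the flange's). Camera axes: x right, y up, looking along -z (the intrinsics and any distortion apply to the point x, -y, -z); pixel columns grow to the right and rows downward; lengths in m; the calibration is good to about 2 mm. The wrist camera is an equidistant fisheye: a pixel r from the principal point sees the ray r / f radians off the axis. A picture is of the moment at which its call begins: read the wrist's pose just before it. get_calibration takes no time and is no camera call.
- order.finish_job(): hands the job in; it is judged then, once.
Trained networks look in the newest picture that a camera, given by its name, has taken for a name from the list of things; names that differ only in an ending like _2 or _b are one class to them, and where a whole thing is asked for, a point or a joint stands for the part that bears it (a point fixed in the world has none). Each returns a list of dicts, best first, with "score" (0 to 1); they miss things now and then, are a little off and sometimes report something else, mostly with a low value. They report only what shows in the picture. A call takes as long as a camera call.
- recognise(camera, query): "point" ([x, y, z] in m, in the coordinates of the camera as it stood for that picture, good to about 4 mm: the middle of the surface that is visible of it).
- landmark_of(camera, query): "point" ([x, y, z] in m, in the coordinates of the camera as it stood for that picture, good to about 4 mm: a listed point, or the origin of a listed thing).
The state is a dict: "time_s": time; "joints": joint angles; "dq": joint speeds; "joint_efforts": joint torques, N m; "tcp_pos": TCP position; "orientation": TCP orientation; "wrist_force": force on the tool from outside, world axes, zero at the start; "moment": the same for the moment, N m; "grip_width": finger opening in m; "gripper_force": force on a finger pad.
Only numpy, scipy, OpenCV 4.12 (cv2) and the standard library are available. Lean on these libraries where they do the work, as an engineer would, in place of code of your own. Each camera call takes 0.05 s, during which the arm holds its last target. There are 200 camera calls.

## Working session

There is one attempt and no reset: what is moved stays moved. The work goes in short steps, Python scripts to look and compute and a shell command to move; the robot and the scene stay as the last step left them, time stands still between calls to the robot, and variables do not carry over. Pictures are saved under pics/ and viewed, at most 14 in all, crops included, and the job is handed in when it is done.

```bash
ls; mkdir -p pics; cat > h.py <<'E'
import numpy as np, cv2
from bench import monitor, eyes, order, recognise, landmark_of, robot
from scipy.spatial.transform import Rotation as R
def cap(n,f=None):
    im=eyes.capture(n)
    if f: cv2.imwrite('pics/'+f+'.png',im[:,:,::-1])
    return im
def c2w(n,p):
    return (np.linalg.inv(eyes.get_calibration(n)['world_to_cam'])@np.append(p,1))[:3]
def w2p(n,p):
    c=eyes.get_calibration(n);q=(c['world_to_cam']@np.append(p,1))[:3]
    u=c['K']@np.array([q[0],-q[1],-q[2]]);return u[:2]/u[2]
def p2w(n,uv,z):
    c=eyes.get_calibration(n);d=np.linalg.inv(c['K'])@np.array([uv[0],uv[1],1.]);d=np.array([d[0],-d[1],-d[2]])
    T=np.linalg.inv(c['world_to_cam']);o=T[:3,3];d=T[:3,:3]@d
    return o+d*(z-o[2])/d[2]
E
python3 - <<'E'
from h import *
np.set_printoptions(precision=3,suppress=True)
o=monitor.get_obs();print(o['time_s'],o['tcp_pos'],o['orientation'],o['grip_width'],robot.grip_depth)
for n in('top','scene'):
    cap(n,n+'0')
    for q in ('link_a','cup_a','plate_a','link_tray','cup_tray','plate_tray','rivet_bowl','screwdriver'):
        for f in (landmark_of,):
            print(n,q,[(round(r['score'],2),c2w(n,r['point']),w2p(n,c2w(n,r['point'])).round()) for r in f(n,q)[:5]])
E
```

```text
pics
0.0 [ 0.146 -0.478  0.23 ] [-3.139  0.     0.296] 0.08531931459243144 0.0187
top link_a [(0.6, array([ 0.363,  0.26 , -0.002]), array([148., 319.])), (0.56, array([ 0.438, -0.121, -0.002]), array([341., 283.]))]
top cup_a [(0.72, array([ 0.474, -0.001,  0.   ]), array([282., 265.])), (0.6, array([ 0.44 ,  0.144, -0.002]), array([209., 281.]))]
top plate_a [(0.59, array([ 0.407, -0.264, -0.002]), array([412., 300.]))]
top link_tray [(0.7, array([ 0.646, -0.003,  0.001]), array([284., 183.]))]
top cup_tray [(0.94, array([ 0.59 , -0.3  ,  0.002]), array([427., 211.]))]
top plate_tray [(0.74, array([0.585, 0.298, 0.004]), array([136., 209.]))]
top rivet_bowl [(0.59, array([ 0.36 , -0.423,  0.003]), array([492., 324.]))]
top screwdriver [(0.74, array([ 0.627,  0.151, -0.003]), array([210., 191.]))]
scene link_a [(0.77, array([ 0.441, -0.125,  0.004]), array([314., 221.])), (0.71, array([0.367, 0.259, 0.002]), array([471., 263.]))]
scene cup_a [(0.81, array([ 0.478, -0.005,  0.003]), array([350., 252.])), (0.78, array([0.448, 0.144, 0.002]), array([412., 269.]))]
scene plate_a [(0.7, array([ 0.408, -0.261, -0.002]), array([274., 193.]))]
scene link_tray [(0.85, array([ 0.653, -0.002,  0.   ]), array([315., 312.]))]
scene cup_tray [(0.75, array([ 0.588, -0.294, -0.004]), array([224., 239.]))]
scene plate_tray [(0.66, array([0.588, 0.303, 0.001]), array([456., 351.]))]
scene rivet_bowl [(0.7, array([ 0.362, -0.427,  0.001]), array([231., 158.]))]
scene screwdriver [(0.65, array([ 0.627,  0.149, -0.   ]), array([382., 334.])), (0.59, array([ 0.589,  0.296, -0.003]), array([453., 351.])), (0.39, array([ 0.408, -0.263, -0.001]), array([274., 192.]))]
```

```bash
python3 - <<'E'
import cv2
im=cv2.imread('pics/top0.png');cv2.imwrite('pics/top0c.png',cv2.resize(im[120:360,80:560],(800,400),interpolation=cv2.INTER_CUBIC))
E
```

```text
(no output)
```

View pics/scene0.png

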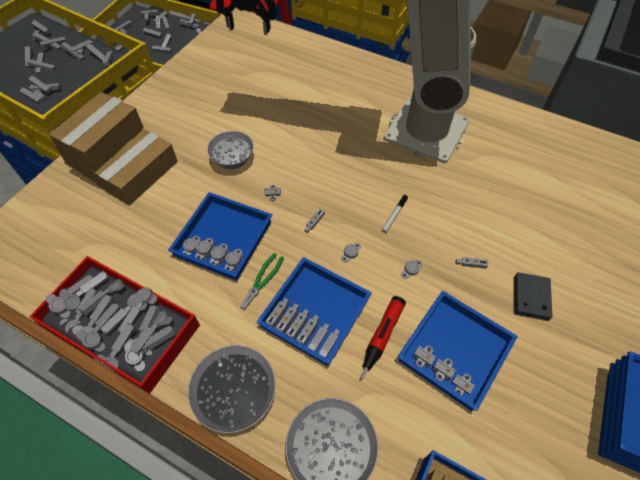

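View pics/top0.png

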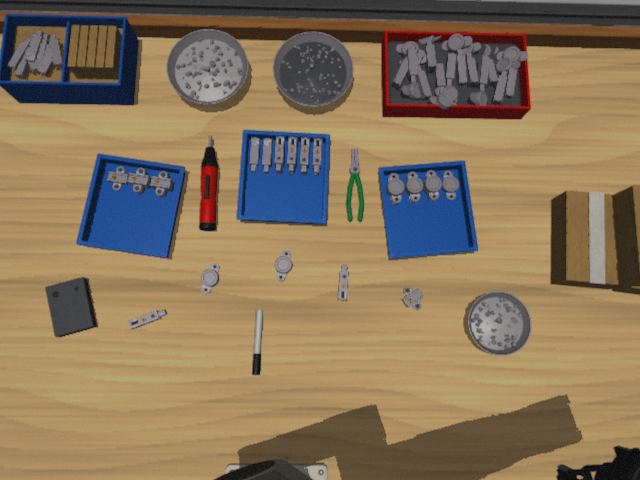

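The tall view shows the plate tray on the left, the link tray in the middle and the cup tray on the right. The strays in the top view are a link (148,319), a cup (210,278), a cup (283,265), a link (343,283) and the plate (412,298), which agrees with the networks. Next I'll rectify crops to get the yaws.

```bash
python3 - <<'E'
from h import *
P={'linkL':(.365,.26),'cupL':(.444,.144),'cupM':(.476,-.003),'linkR':(.44,-.123),'plate':(.408,-.263)}
T={'plateT':(.587,.3),'linkT':(.65,-.003),'cupT':(.589,-.297)}
def rect(n,im,c,z,half,N=266):
    g=np.linspace(half,-half,N) # rows: x down from +, cols: y from +
    src=np.float32([w2p(n,(c[0]+sx*half,c[1]+sy*half,z)) for sx,sy in((1,1),(1,-1),(-1,-1),(-1,1))])
    H=cv2.getPerspectiveTransform(src,np.float32([(0,0),(N,0),(N,N),(0,N)]))
    return cv2.warpPerspective(im,H,(N,N),flags=cv2.INTER_CUBIC)
rows=[]
for n in('top','scene'):
    im=cv2.imread(f'pics/{n}0.png');r=[]
    for k,c in P.items():
        w=rect(n,im,c,.006,.05);
        hsv=cv2.cvtColor(w,cv2.COLOR_BGR2HSV);m=(hsv[...,1]<70)&(hsv[...,2]>60)
        nn,l,s,ce=cv2.connectedComponentsWithStats(m.astype(np.uint8))
        i=1+np.argmax(s[1:,4]);ys,xs=np.where(l==i);sc=.1/266
        X=c[0]+.05-ys*sc;Y=c[1]+.05-xs*sc
        ev,V=np.linalg.eigh(np.cov(X,Y));v=V[:,1]
        print(n,k,'cen',X.mean().round(4),Y.mean().round(4),'yaw',np.arctan(v[1]/v[0]).round(3),'sd mm',(1000*ev**.5).round(1))
        w[l==i]=w[l==i]//2+np.array([0,90,0],np.uint8) if False else w[l==i]
        r.append(cv2.resize(w,(160,160)))
    rows.append(np.hstack(r))
    for k,c in T.items():
        w=rect(n,im,c,.032,.13,520);hsv=cv2.cvtColor(w,cv2.COLOR_BGR2HSV)
        m=((hsv[...,0]>100)&(hsv[...,0]<125)&(hsv[...,1]>140)).astype(np.uint8)
        m=cv2.morphologyEx(m,cv2.MORPH_OPEN,np.ones((5,5)))
        cs,_=cv2.findContours(m,cv2.RETR_EXTERNAL,cv2.CHAIN_APPROX_NONE)
        b=cv2.minAreaRect(max(cs,key=cv2.contourArea))
        print(n,k,'cen',round(c[0]+.13-b[0][1]*.0005,4),round(c[1]+.13-b[0][0]*.0005,4),'size',np.round(np.array(b[1])*.5),'ang',round(b[2],1))
cv2.imwrite('pics/rect.png',np.vstack(rows))
E
```

```text
top linkL cen 0.3635 0.2616 yaw -1.2 sd mm [ 5.3 20.6]
top cupL cen 0.445 0.1419 yaw -0.325 sd mm [ 8.  15.9]
top cupM cen 0.473 -0.0038 yaw -0.195 sd mm [ 7.9 15.9]
top linkR cen 0.438 -0.1251 yaw -0.073 sd mm [ 5.2 20.1]
top plate cen 0.4105 -0.2643 yaw 0.56 sd mm [ 9.9 12.2]
top plateT cen 0.5859 0.2985 size [181. 188.] ang 7.9
top linkT cen 0.6508 -0.0029 size [178. 189.] ang 2.0
top cupT cen 0.5884 -0.2936 size [188. 179.] ang 84.1
scene linkL cen 0.3637 0.261 yaw -1.165 sd mm [ 6.4 20.3]
scene cupL cen 0.4488 0.1413 yaw -0.295 sd mm [ 8.1 15.8]
scene cupM cen 0.4767 -0.0042 yaw -0.152 sd mm [ 8.2 15.7]
scene linkR cen 0.4365 -0.1255 yaw -0.057 sd mm [ 5.8 21. ]
scene plate cen 0.4127 -0.2638 yaw 0.625 sd mm [10.  12.4]
scene plateT cen 0.5928 0.2993 size [178. 193.] ang 8.1
scene linkT cen 0.6564 -0.0021 size [178. 191.] ang 2.2
scene cupT cen 0.5942 -0.2903 size [194. 184.] ang 84.2
```

View pics/rect.png

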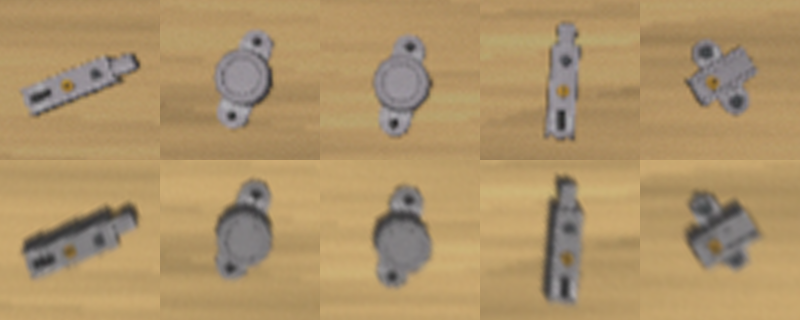

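```bash
cat >> h.py <<'E'
def plan(*wps):
    """waypoints (x,y,z,yaw) from the measured pose; prints turn then shift, in tool axes (cm, rad)"""
    o=monitor.get_obs();p=np.array(o['tcp_pos']);yaw=o['orientation'][2]
    print('t',round(o['time_s'],2),'tcp',p.round(4),'rpy',np.round(o['orientation'],3),'w',round(o['grip_width'],4),'F',round(o['gripper_force'],1))
    for x,y,z,a in wps:
        d=np.array([x,y,z])-p;da=(a-yaw+np.pi/2)%np.pi-np.pi/2;yaw+=da;c,s=np.cos(yaw),np.sin(yaw)
        t=100*np.array([d[0]*c+d[1]*s,d[0]*s-d[1]*c,-d[2]])
        n=int(np.ceil(np.linalg.norm(t)/4.5));m=int(np.ceil(abs(da)/.14))
        print(f'turn {m} x {-da/max(m,1):.3f}; shift {n} x',(t/max(n,1)).round(2),'yaw',round(yaw,3)); p=np.array([x,y,z])
E
python3 - <<'E'
from h import *
print([a for a in dir(robot) if a[0]!='_'])
plan((.410,-.264,.1,.59),(.410,-.264,.003,.59))
E
```

```text
['PlanningError', 'grip_depth']
t 0.9 tcp [ 0.1458 -0.4783  0.2313] rpy [ 3.142 -0.     0.296] w 0.0851 F 0.0
turn 3 x -0.098; shift 9 x [ 3.76 -0.34  1.46] yaw 0.59
turn 0 x -0.000; shift 3 x [0.   0.   3.23] yaw 0.59
```

```bash
python3 -m jog '0 0 0 0 0 -0.098 1;0 0 0 0 0 -0.098 1;0 0 0 0 0 -0.098 1;3.76 -0.34 1.46 0 0 0 1;3.76 -0.34 1.46 0 0 0 1;3.76 -0.34 1.46 0 0 0 1;3.76 -0.34 1.46 0 0 0 1;3.76 -0.34 1.46 0 0 0 1;3.76 -0.34 1.46 0 0 0 1;3.76 -0.34 1.46 0 0 0 1;3.76 -0.34 1.46 0 0 0 1;3.76 -0.34 1.46 0 0 0 1;0 0 0 0 0 0 1;0 0 0 0 0 0 1'
python3 - <<'E'
from h import *
plan((.410,-.264,.003,.59))
cap('wrist','w1'); o=monitor.get_obs()
Tw=np.eye(4);Tw[:3,3]=o['tcp_pos'];Tw[:3,:3]=R.from_euler('xyz',o['orientation']).as_matrix()
for r in landmark_of('wrist','plate_a'): print(r['score'],(Tw@eyes.get_calibration('wrist')['tool_from_camera']@np.append(r['point'],1))[:3])
E
```

```text
time_s: 2.3
tcp_pos: [0.4101, -0.2639, 0.0995]
orientation: [-3.141, 0.001, 0.592]
wrist_force: [-0.2, 0.5, 0.3]
grip_width: 0.0852
gripper_force: 0.0
t 2.3 tcp [ 0.4101 -0.2639  0.0995] rpy [-3.141e+00  1.000e-03  5.920e-01] w 0.0852 F 0.0
turn 1 x 0.002; shift 3 x [-0.   -0.    3.22] yaw 0.59
0.94 [ 0.41318806 -0.26523271 -0.00378584]
```

View pics/w1.png

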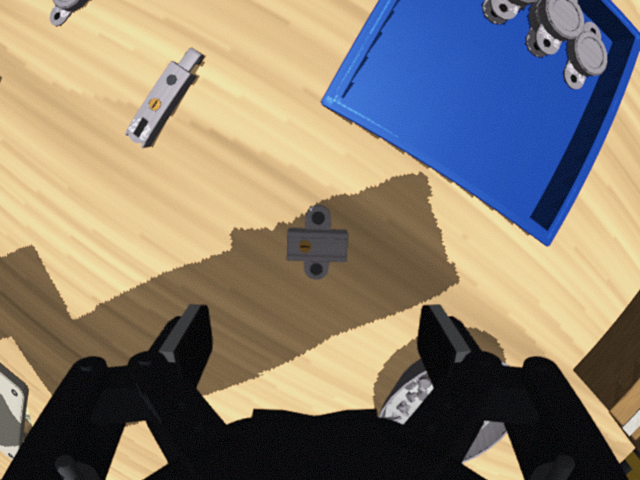

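The wrist view shows the plate at (318,243), squared to the fingers and centred between them. I'll descend and grip.

```bash
python3 -m jog '0 0 3.2 0 0 0 1;0 0 3.2 0 0 0 1;0.1 0 3.2 0 0 0 1;0 0 0 0 0 0 1;0 0 0 0 0 0 -1;0 0 0 0 0 0 -1;0 0 0 0 0 0 -1;0 0 0 0 0 0 -1;0 0 0 0 0 0 -1;0 0 0 0 0 0 -1;0 0 0 0 0 0 -1;0 0 0 0 0 0 -1;0 0 -1 0 0 0 -1;0 0 -3 0 0 0 -1;0 0 -4 0 0 0 -1;0 0 -2 0 0 0 -1;0 0 0 0 0 0 -1'
python3 - <<'E'
from h import *
plan((.552,.305,.11,-.138),(.552,.305,.0085,-.138))
E
```

```text
time_s: 4.1
tcp_pos: [0.4134, -0.2657, 0.1085]
orientation: [3.134, -0.004, 0.59]
wrist_force: [0.5, 0.1, -0.6]
grip_width: 0.0374
gripper_force: 60.3
t 4.1 tcp [ 0.4134 -0.2657  0.1085] rpy [ 3.134 -0.004  0.59 ] w 0.0374 F 60.3
turn 6 x 0.121; shift 14 x [ 0.42 -4.17 -0.01] yaw -0.138
turn 0 x -0.000; shift 3 x [ 0.   -0.    3.38] yaw -0.138
```

```bash
python3 -m jog '0 0 0 0 0 0 -1;0 0 0 0 0 0 -1'; python3 - <<'E'
from h import *
im=cap('wrist','w2')
plan((.552,.305,.11,-.138),(.552,.305,.0085,-.138))
E
```

```text
time_s: 4.3
tcp_pos: [0.4099, -0.2635, 0.1031]
orientation: [-3.14, 0.001, 0.59]
wrist_force: [-0.5, -0.3, -1.3]
grip_width: 0.0377
gripper_force: 60.3
t 4.35 tcp [ 0.4098 -0.2634  0.1028] rpy [-3.139e+00  1.000e-03  5.900e-01] w 0.0374 F 60.3
turn 6 x 0.121; shift 14 x [ 0.45 -4.16 -0.05] yaw -0.138
turn 0 x -0.000; shift 3 x [ 0.   -0.    3.38] yaw -0.138
```

View pics/w2.png

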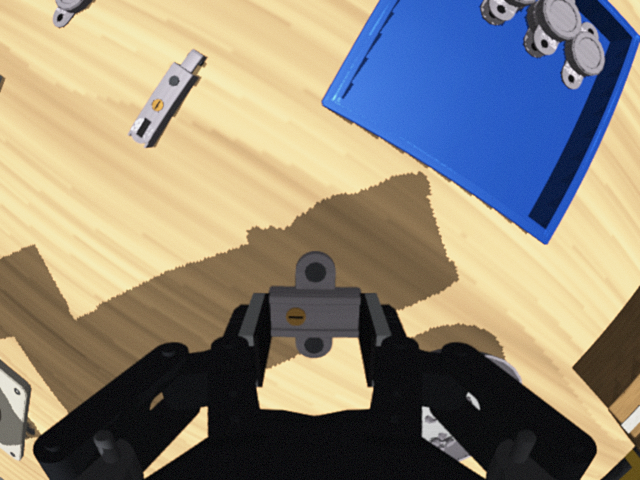

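The plate is held level between the fingers at (315,312). I'll carry it to the left tray.

```bash
python3 -m jog '0 0 0 0 0 0.121 -1;0 0 0 0 0 0.121 -1;0 0 0 0 0 0.121 -1;0 0 0 0 0 0.121 -1;0 0 0 0 0 0.121 -1;0 0 0 0 0 0.121 -1;0.45 -4.16 -0.05 0 0 0 -1;0.45 -4.16 -0.05 0 0 0 -1;0.45 -4.16 -0.05 0 0 0 -1;0.45 -4.16 -0.05 0 0 0 -1;0.45 -4.16 -0.05 0 0 0 -1;0.45 -4.16 -0.05 0 0 0 -1;0.45 -4.16 -0.05 0 0 0 -1;0.45 -4.16 -0.05 0 0 0 -1;0.45 -4.16 -0.05 0 0 0 -1;0.45 -4.16 -0.05 0 0 0 -1;0.45 -4.16 -0.05 0 0 0 -1;0.45 -4.16 -0.05 0 0 0 -1;0.45 -4.16 -0.05 0 0 0 -1;0.45 -4.16 -0.05 0 0 0 -1'
python3 -m jog '0 0 0 0 0 0 -1;0 0 0 0 0 0 -1;0 0 0 0 0 0 -1'
python3 - <<'E'
from h import *
im=cap('wrist','w3')
plan((.552,.305,.0085,-.138))
E
```

```text
time_s: 6.35
tcp_pos: [0.5095, 0.1172, 0.138]
orientation: [-2.985, 0.002, 0.136]
wrist_force: [-0.5, -0.7, -0.3]
grip_width: 0.0374
gripper_force: 60.4
time_s: 6.65
tcp_pos: [0.5088, 0.1156, 0.1374]
orientation: [-2.986, 0.003, 0.134]
wrist_force: [-0.5, -1.0, -0.9]
grip_width: 0.0378
gripper_force: 60.4
t 6.7 tcp [0.5088 0.1154 0.1373] rpy [-2.986  0.003  0.134] w 0.0376 F 60.4
turn 2 x 0.136; shift 6 x [ 0.28 -3.23  2.15] yaw -0.138
```

View pics/w3.png

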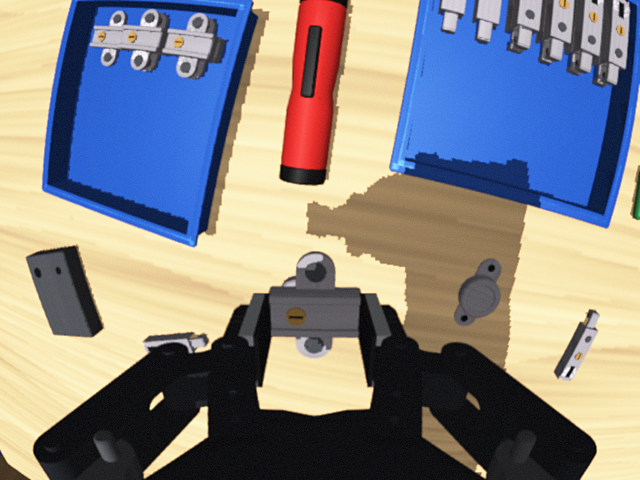

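The carry fell short: the TCP is at (0.509, 0.115) and tilted. The plate is still held, at (315,312). I'll check the joints.

```bash
python3 - <<'E'
from h import *
o=monitor.get_obs();print(np.round(o['joints'],3),np.round(o['dq'],3),np.round(o['joint_efforts'],1))
E
```

```text
[ 0.133  0.344 -0.115  1.114  0.155  3.141] [-0.003 -0.001 -0.001 -0.001  0.002 -0.001] [  0.2 -40.6  23.7   0.    0.5   0. ]
```

Joint 6 reached its limit (q6 = π + q1 − yaw), so I'll use the half-turn family and make the planner watch it.

```bash
cat >> h.py <<'E'
def plan(*wps):
    """waypoints (x,y,z,yaw): prints level-and-turn, then shift, in tool axes (cm, rad); q6 = pi+q1-yaw kept off its limits"""
    o=monitor.get_obs();p=np.array(o['tcp_pos']);j=o['joints'];yaw=np.pi+j[0]-j[5]
    print('t',round(o['time_s'],2),'tcp',p.round(4),'rpy',np.round(o['orientation'],3),'w',round(o['grip_width'],4),'F',round(o['gripper_force'],1))
    Rc=R.from_euler('xyz',o['orientation']);lv=Rc.inv()*R.from_euler('xyz',[np.pi,0,o['orientation'][2]])
    print('level',lv.as_rotvec().round(3))
    q1=j[0]
    for x,y,z,a in wps:
        q1t=np.arctan2(y,x)
        a=min((a+k*np.pi for k in range(-3,4)),key=lambda b:max(abs(np.pi+q1t-b),abs(np.pi+q1-b)))
        d=np.array([x,y,z])-p;da=a-yaw;yaw=a;c,s=np.cos(yaw),np.sin(yaw)
        t=100*np.array([d[0]*c+d[1]*s,d[0]*s-d[1]*c,-d[2]])
        n=int(np.ceil(np.linalg.norm(t)/4.5));m=int(np.ceil(abs(da)/.14))
        print(f'turn {m} x {-da/max(m,1):.3f}; shift {n} x',(t/max(n,1)).round(2),'yaw',round(yaw,3),'q6',(np.pi+q1-a).round(2),(np.pi+q1t-a).round(2)); p=np.array([x,y,z]);q1=q1t
E
python3 - <<'E'
from h import *
plan((.552,.305,.11,-.138),(.552,.305,.0085,-.138))
E
```

```text
t 6.7 tcp [0.5088 0.1154 0.1373] rpy [-2.986  0.003  0.134] w 0.0376 F 60.4
level [-0.155  0.003 -0.   ]
turn 21 x -0.137; shift 5 x [-0.33  3.87  0.55] yaw 3.004 q6 0.27 0.64
turn 0 x -0.000; shift 3 x [0.   0.   3.38] yaw 3.004 q6 0.64 0.64
```

```bash
python3 -m jog '-0.0 0 0 -0.078 0 -0.02 -1;0 0 0 -0.077 0 -0.02 -1;0 0 0 0 0 -0.14 -1;0 0 0 0 0 -0.14 -1;0 0 0 0 0 -0.14 -1;0 0 0 0 0 -0.14 -1;0 0 0 0 0 -0.14 -1;0 0 0 0 0 -0.14 -1;0 0 0 0 0 -0.14 -1;0 0 0 0 0 -0.14 -1;0 0 0 0 0 -0.14 -1;0 0 0 0 0 -0.14 -1;0 0 0 0 0 -0.14 -1;0 0 0 0 0 -0.14 -1;0 0 0 0 0 -0.14 -1;0 0 0 0 0 -0.14 -1;0 0 0 0 0 -0.14 -1;0 0 0 0 0 -0.14 -1;0 0 0 0 0 -0.14 -1;0 0 0 0 0 -0.14 -1'
python3 -m jog '0 0 0 0 0 -0.14 -1;0 0 0 0 0 -0.14 -1;0 0 0 0 0 0 -1;0 0 0 0 0 0 -1;0 0 0 0 0 0 -1'
python3 - <<'E'
from h import *
plan((.552,.305,.11,-.138),(.552,.305,.0085,-.138))
E
```

```text
time_s: 8.7
tcp_pos: [0.5111, 0.1025, 0.1374]
orientation: [3.132, -0.006, 2.718]
wrist_force: [0.1, 0.0, -0.9]
grip_width: 0.0379
gripper_force: 60.4
time_s: 9.2
tcp_pos: [0.5114, 0.103, 0.1376]
orientation: [3.131, -0.003, 2.991]
wrist_force: [-0.1, -0.1, -0.4]
grip_width: 0.0375
gripper_force: 60.4
t 9.2 tcp [0.5114 0.103  0.1376] rpy [ 3.131e+00 -3.000e-03  2.991e+00] w 0.0375 F 60.4
level [ 0.011 -0.003 -0.   ]
turn 1 x -0.012; shift 5 x [-0.25  4.11  0.55] yaw 3.004 q6 0.33 0.64
turn 0 x -0.000; shift 3 x [0.   0.   3.38] yaw 3.004 q6 0.64 0.64
```

```bash
python3 -m jog '0 0 0 0.011 -0.003 -0.012 -1;-0.25 4.11 0.55 0 0 0 -1;-0.25 4.11 0.55 0 0 0 -1;-0.25 4.11 0.55 0 0 0 -1;-0.25 4.11 0.55 0 0 0 -1;-0.25 4.11 0.55 0 0 0 -1;0 0 0 0 0 0 -1;0 0 3 0 0 0 -1;0 0 3 0 0 0 -1;0 0 2 0 0 0 -1;0 0 0 0 0 0 -1;0 0 0 0 0 0 -1;0 0 0 0 0 0 -1'
python3 - <<'E'
from h import *
plan((.552,.305,.0085,-.138))
E
```

```text
time_s: 10.5
tcp_pos: [0.5529, 0.3055, 0.0319]
orientation: [3.14, 0.003, 3.005]
wrist_force: [-0.9, 0.1, -0.5]
grip_width: 0.037
gripper_force: 60.5
t 10.5 tcp [0.5529 0.3055 0.0319] rpy [3.140e+00 3.000e-03 3.005e+00] w 0.037 F 60.5
level [0.001 0.003 0.   ]
turn 1 x 0.002; shift 1 x [ 0.08 -0.07  2.34] yaw 3.004 q6 0.64 0.64
```

```bash
python3 -m jog '0 0 1.5 0 0 0 -1;0 0 0.8 0 0 0 -1;0 0 0 0 0 0 -1;0 0 0 0 0 0 -1;0 0 0 0 0 0 0.5;0 0 0 0 0 0 0.5;0 0 0 0 0 0 0.5;0 0 0 0 0 0 0.5;0 0 -3 0 0 0 1;0 0 -4 0 0 0 1;0 0 -3 0 0 0 1;0 0 0 0 0 0 1;0 0 0 0 0 0 1'
python3 - <<'E'
from h import *
cap('wrist','w4')
print('linkL');plan((.364,.261,.09,-1.18),(.364,.261,.003,-1.18))
E
```

```text
time_s: 11.8
tcp_pos: [0.5522, 0.3055, 0.108]
orientation: [3.141, 0.002, 3.006]
wrist_force: [-0.2, -0.1, -1.0]
grip_width: 0.0855
gripper_force: 0.0
linkL
t 11.85 tcp [0.5513 0.305  0.1065] rpy [-3.141 -0.     3.006] w 0.0852 F 0.0
level [-0.001 -0.     0.   ]
turn 15 x -0.140; shift 5 x [-0.61  3.8   0.33] yaw 5.103 q6 -1.46 -1.34
turn 0 x -0.000; shift 2 x [ 0.   -0.    4.35] yaw 5.103 q6 -1.34 -1.34
```

View pics/w4.png

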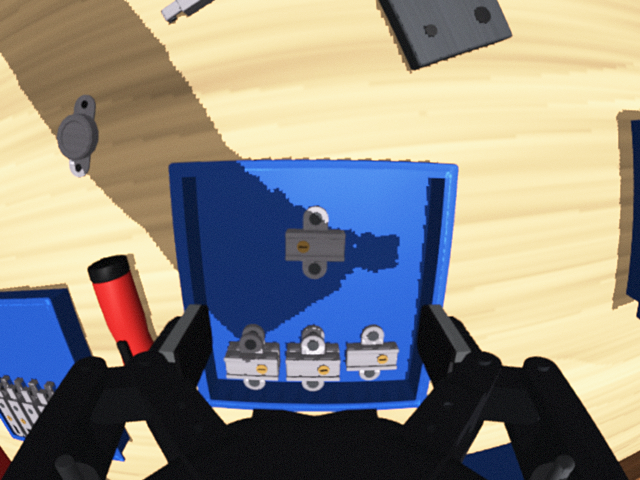

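The plate lies flat and clear on the bare floor at (315,243). Next is the left link, taking the shorter turn (8 × +0.131, yaw 1.96).

```bash
python3 -m jog '0 0 0 0 0 0.131 1;0 0 0 0 0 0.131 1;0 0 0 0 0 0.131 1;0 0 0 0 0 0.131 1;0 0 0 0 0 0.131 1;0 0 0 0 0 0.131 1;0 0 0 0 0 0.131 1;0 0 0 0 0 0.131 1;0.61 -3.8 0.33 0 0 0 1;0.61 -3.8 0.33 0 0 0 1;0.61 -3.8 0.33 0 0 0 1;0.61 -3.8 0.33 0 0 0 1;0.61 -3.8 0.33 0 0 0 1;0 0 0 0 0 0 1;0 0 0 0 0 0 1;0 0 0 0 0 0 1'
python3 - <<'E'
from h import *
plan((.364,.261,.003,-1.18))
cap('wrist','w5'); o=monitor.get_obs()
Tw=np.eye(4);Tw[:3,3]=o['tcp_pos'];Tw[:3,:3]=R.from_euler('xyz',o['orientation']).as_matrix()
for r in landmark_of('wrist','link_a'): print(r['score'],(Tw@eyes.get_calibration('wrist')['tool_from_camera']@np.append(r['point'],1))[:3])
E
```

```text
time_s: 13.45
tcp_pos: [0.365, 0.2621, 0.0903]
orientation: [3.141, 0.0, 1.958]
wrist_force: [0.6, -0.6, -0.3]
grip_width: 0.0856
gripper_force: 0.0
t 13.45 tcp [0.365  0.2621 0.0903] rpy [3.141 0.    1.958] w 0.0856 F 0.0
level [0.001 0.    0.   ]
turn 23 x -0.137; shift 2 x [0.03 0.07 4.36] yaw 5.103 q6 -1.34 -1.34
0.96 [ 0.36711448  0.25641028 -0.00182138]
```

View pics/w5.png

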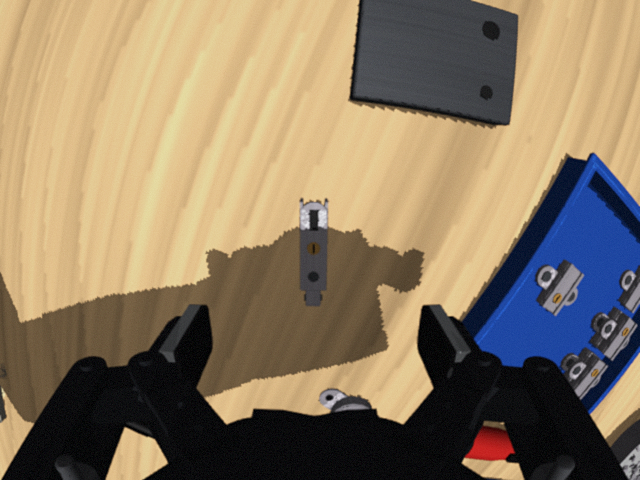

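The link stands at (313,252), aligned midway between the fingers. I'll grip and lift.

```bash
python3 -m jog '-0.2 0 4.3 0 0 0 1;0 0 4.3 0 0 0 1;0 0 0.1 0 0 0 1;0 0 0 0 0 0 1;0 0 0 0 0 0 -1;0 0 0 0 0 0 -1;0 0 0 0 0 0 -1;0 0 0 0 0 0 -1;0 0 0 0 0 0 -1;0 0 0 0 0 0 -1;0 0 0 0 0 0 -1;0 0 0 0 0 0 -1;0 0 0 0 0 0 -1;0 0 -1 0 0 0 -1;0 0 -4 0 0 0 -1;0 0 -4 0 0 0 -1;0 0 -1 0 0 0 -1;0 0 0 0 0 0 -1;0 0 0 0 0 0 -1'
python3 - <<'E'
from h import *
plan((.613,.033,.1,-.035),(.613,.033,.0085,-.035))
E
```

```text
time_s: 15.45
tcp_pos: [0.3644, 0.2595, 0.1031]
orientation: [-3.141, 0.0, 1.958]
wrist_force: [-0.7, -0.3, -1.8]
grip_width: 0.0152
gripper_force: 58.8
t 15.45 tcp [0.3644 0.2595 0.1031] rpy [-3.141  0.     1.958] w 0.0152 F 58.8
level [-0.001  0.    -0.   ]
turn 9 x -0.128; shift 8 x [-3.2  -2.72  0.04] yaw 3.107 q6 0.65 0.09
turn 0 x -0.000; shift 3 x [0.   0.   3.05] yaw 3.107 q6 0.09 0.09
```

```bash
python3 -m jog '0 0 0 0 0 -0.128 -1;0 0 0 0 0 -0.128 -1;0 0 0 0 0 -0.128 -1;0 0 0 0 0 -0.128 -1;0 0 0 0 0 -0.128 -1;0 0 0 0 0 -0.128 -1;0 0 0 0 0 -0.128 -1;0 0 0 0 0 -0.128 -1;0 0 0 0 0 -0.128 -1;-3.2 -2.72 0.04 0 0 0 -1;-3.2 -2.72 0.04 0 0 0 -1;-3.2 -2.72 0.04 0 0 0 -1;-3.2 -2.72 0.04 0 0 0 -1;-3.2 -2.72 0.04 0 0 0 -1;-3.2 -2.72 0.04 0 0 0 -1;-3.2 -2.72 0.04 0 0 0 -1;-3.2 -2.72 0.04 0 0 0 -1;0 0 0 0 0 0 -1;0 0 0 0 0 0 -1;0 0 0 0 0 0 -1'
python3 - <<'E'
from h import *
cap('wrist','w6')
plan((.613,.033,.0085,-.035))
E
```

```text
time_s: 17.45
tcp_pos: [0.612, 0.0348, 0.0987]
orientation: [-3.141, -0.004, 3.11]
wrist_force: [-0.4, -0.8, -1.2]
grip_width: 0.0148
gripper_force: 58.9
t 17.5 tcp [0.6122 0.0351 0.0993] rpy [-3.141e+00 -3.000e-03  3.111e+00] w 0.0153 F 58.9
level [-0.    -0.003  0.   ]
turn 1 x 0.004; shift 3 x [-0.03 -0.07  3.03] yaw 3.107 q6 0.09 0.09
```

View pics/w6.png

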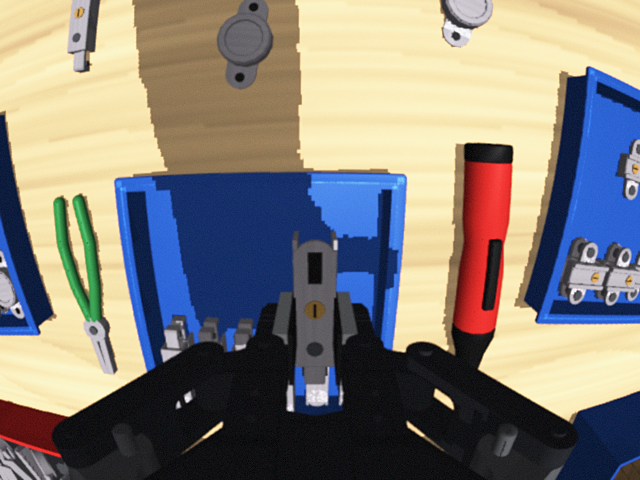

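The link is held centred with the tray floor clear below it, between (160,185) and (380,320). I'll lower it.

```bash
python3 -m jog '0 -0.1 3 0 0 0 -1;0 -0.1 3 0 0 0 -1;0 0 2 0 0 0 -1;0 0 1 0 0 0 -1;0 0 0 0 0 0 -1;0 0 0 0 0 0 -1;0 0 0 0 0 0 0;0 0 0 0 0 0 0;0 0 0 0 0 0 0;0 0 0 0 0 0 0;0 0 -3 0 0 0 0;0 0 -4 0 0 0 0;0 0 -3 0 0 0 1;0 0 0 0 0 0 1;0 0 0 0 0 0 1'
python3 - <<'E'
from h import *
cap('wrist','w7')
print('linkR');plan((.438,-.124,.09,-.065),(.438,-.124,.003,-.065))
E
```

```text
time_s: 19.0
tcp_pos: [0.6145, 0.0322, 0.1115]
orientation: [3.142, 0.003, 3.11]
wrist_force: [-0.4, -0.2, -0.6]
grip_width: 0.0837
gripper_force: 0.0
linkR
t 19.05 tcp [0.6134 0.0322 0.1101] rpy [-3.141 -0.     3.11 ] w 0.0852 F 0.0
level [-0. -0.  0.]
turn 1 x 0.033; shift 6 x [ 2.75 -2.79  0.34] yaw 3.077 q6 0.12 -0.21
turn 0 x -0.000; shift 2 x [0.   0.   4.35] yaw 3.077 q6 -0.21 -0.21
```

View pics/w7.png

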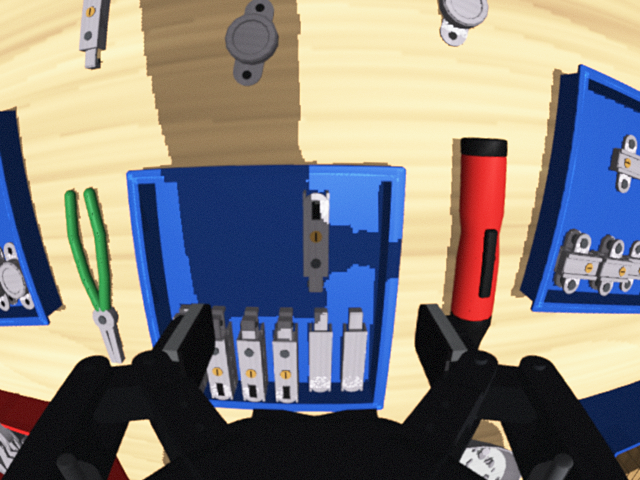

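The link lies flat on the floor at (316,240), clear of the stack. Next is the right link.

```bash
python3 -m jog '0 0 0 0 0 0.033 1;2.75 -2.79 0.34 0 0 0 1;2.75 -2.79 0.34 0 0 0 1;2.75 -2.79 0.34 0 0 0 1;2.75 -2.79 0.34 0 0 0 1;2.75 -2.79 0.34 0 0 0 1;2.75 -2.79 0.34 0 0 0 1;0 0 0 0 0 0 1;0 0 0 0 0 0 1;0 0 0 0 0 0 1'
cat >> h.py <<'E'
def wl(q):
    cap('wrist'); o=monitor.get_obs()
    Tw=np.eye(4);Tw[:3,3]=o['tcp_pos'];Tw[:3,:3]=R.from_euler('xyz',o['orientation']).as_matrix()
    for r in landmark_of('wrist',q): print(q,round(r['score'],2),(Tw@eyes.get_calibration('wrist')['tool_from_camera']@np.append(r['point'],1))[:3].round(4))
E
python3 - <<'E'
from h import *
plan((.438,-.124,.003,-.065)); wl('link_a')
E
```

```text
time_s: 20.05
tcp_pos: [0.4389, -0.1238, 0.0897]
orientation: [3.141, 0.0, 3.077]
wrist_force: [-0.8, -0.2, -0.1]
grip_width: 0.0854
gripper_force: 0.0
t 20.05 tcp [ 0.4389 -0.1238  0.0897] rpy [3.141 0.    3.077] w 0.0854 F 0.0
level [0. 0. 0.]
turn 1 x 0.001; shift 2 x [ 0.05 -0.01  4.33] yaw 3.077 q6 -0.21 -0.21
link_a 0.72 [4.451e-01 1.438e-01 3.000e-04]
link_a 0.63 [ 0.445  -0.1236 -0.0025]
link_a 0.61 [6.15e-01 2.87e-02 6.00e-04]
```

```bash
python3 -m jog '-0.2 0 4.3 0 0 0 1;0 0 4.3 0 0 0 1;0 0 0.05 0 0 0 1;0 0 0 0 0 0 1;0 0 0 0 0 0 -1;0 0 0 0 0 0 -1;0 0 0 0 0 0 -1;0 0 0 0 0 0 -1;0 0 0 0 0 0 -1;0 0 0 0 0 0 -1;0 0 0 0 0 0 -1;0 0 0 0 0 0 -1;0 0 0 0 0 0 -1;0 0 -1 0 0 0 -1;0 0 -4 0 0 0 -1;0 0 -4 0 0 0 -1;0 0 -1 0 0 0 -1;0 0 0 0 0 0 -1;0 0 0 0 0 0 -1'
python3 - <<'E'
from h import *
plan((.611,-.037,.1,-.035),(.611,-.037,.0085,-.035))
E
```

```text
time_s: 22.05
tcp_pos: [0.4397, -0.1241, 0.103]
orientation: [3.142, -0.001, 3.077]
wrist_force: [-0.3, -0.1, -0.7]
grip_width: 0.015
gripper_force: 58.7
t 22.05 tcp [ 0.4397 -0.1241  0.103 ] rpy [ 3.142e+00 -1.000e-03  3.077e+00] w 0.015 F 58.7
level [ 0.    -0.001 -0.   ]
turn 1 x -0.030; shift 5 x [-3.36  1.86  0.06] yaw 3.107 q6 -0.24 -0.03
turn 0 x -0.000; shift 3 x [0.   0.   3.05] yaw 3.107 q6 -0.03 -0.03
```

Gripped (15 mm). I'll carry it over the tray.

```bash
python3 -m jog '0 0 0 0 0 -0.03 -1;-3.36 1.86 0.06 0 0 0 -1;-3.36 1.86 0.06 0 0 0 -1;-3.36 1.86 0.06 0 0 0 -1;-3.36 1.86 0.06 0 0 0 -1;-3.36 1.86 0.06 0 0 0 -1;0 0 0 0 0 0 -1;0 0 0 0 0 0 -1;0 0 3 0 0 0 -1;0 0 3 0 0 0 -1;0 0 0 0 0 0 -1;0 0 0 0 0 0 -1;0 0 0 0 0 0 -1'
python3 - <<'E'
from h import *
plan((.611,-.037,.0085,-.035))
E
```

```text
time_s: 23.35
tcp_pos: [0.6122, -0.0376, 0.0422]
orientation: [-3.141, 0.002, 3.106]
wrist_force: [-0.4, 0.6, -0.2]
grip_width: 0.0152
gripper_force: 58.7
t 23.35 tcp [ 0.6122 -0.0376  0.0422] rpy [-3.141e+00  2.000e-03  3.106e+00] w 0.0152 F 58.7
level [-0.     0.002 -0.   ]
turn 1 x -0.000; shift 1 x [0.12 0.06 3.37] yaw 3.107 q6 -0.03 -0.03
```

```bash
python3 -m jog '0.1 0 2.4 0 0 0 -1;0 0 1 0 0 0 -1;0 0 0 0 0 0 -1;0 0 0 0 0 0 -1;0 0 0 0 0 0 0;0 0 0 0 0 0 0;0 0 0 0 0 0 0;0 0 0 0 0 0 0;0 0 -3 0 0 0 0;0 0 -4 0 0 0 0;0 0 -3 0 0 0 1;0 0 0 0 0 0 1;0 0 0 0 0 0 1'
python3 - <<'E'
from h import *
cap('wrist','w8')
print('cupM');plan((.475,-.003,.09,-.17),(.475,-.003,.003,-.17));wl('cup_a')
E
```

```text
time_s: 24.65
tcp_pos: [0.6111, -0.0372, 0.1076]
orientation: [-3.141, 0.002, 3.107]
wrist_force: [0.7, 0.7, 0.7]
grip_width: 0.0836
gripper_force: 0.0
cupM
t 24.7 tcp [ 0.6101 -0.0371  0.1062] rpy [-3.141 -0.     3.107] w 0.0854 F 0.0
level [-0. -0.  0.]
turn 1 x 0.135; shift 4 x [3.47 0.27 0.4 ] yaw 2.972 q6 0.11 0.16
turn 0 x -0.000; shift 2 x [0.   0.   4.35] yaw 2.972 q6 0.16 0.16
cup_a 0.9 [ 0.4464  0.1429 -0.0019]
cup_a 0.85 [ 0.4768 -0.0057 -0.0021]
cup_a 0.55 [0.6125 0.0305 0.0025]
cup_a 0.35 [0.6327 0.1448 0.0052]
```

View pics/w8.png

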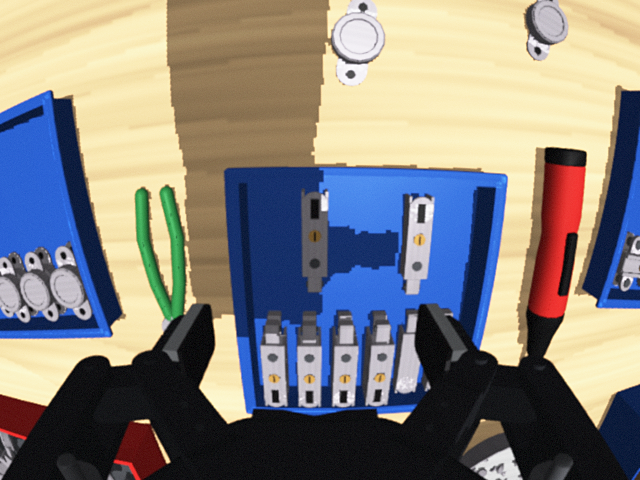

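Both links lie flat and apart at (315,240) and (418,240). Next is the middle cup.

```bash
python3 -m jog '0 0 0 0 0 0.135 1;3.45 0.29 0.4 0 0 0 1;3.45 0.29 0.4 0 0 0 1;3.45 0.29 0.4 0 0 0 1;3.45 0.29 0.4 0 0 0 1;0 0 0 0 0 0 1;0 0 0 0 0 0 1;0 0 4.35 0 0 0 1;0 0 4.35 0 0 0 1;0 0 0 0 0 0 1;0 0 0 0 0 0 1;0 0 0 0 0 0 1'
python3 -m jog '0 0 0 0 0 0 -1;0 0 0 0 0 0 -1;0 0 0 0 0 0 -1;0 0 0 0 0 0 -1;0 0 0 0 0 0 -1;0 0 0 0 0 0 -1;0 0 0 0 0 0 -1;0 0 0 0 0 0 -1;0 0 -1 0 0 0 -1;0 0 -4 0 0 0 -1;0 0 -4 0 0 0 -1;0 0 -1 0 0 0 -1;0 0 0 0 0 0 -1;0 0 0 0 0 0 -1'
python3 - <<'E'
from h import *
plan((.546,-.266,.1,.103),(.546,-.266,.0085,.103))
E
```

```text
time_s: 26.0
tcp_pos: [0.4788, -0.0025, 0.0053]
orientation: [3.141, 0.004, 2.972]
wrist_force: [1.1, 0.3, 1.0]
grip_width: 0.0852
gripper_force: 0.0
time_s: 27.4
tcp_pos: [0.4757, -0.0023, 0.103]
orientation: [-3.141, -0.001, 2.972]
wrist_force: [0.1, 0.6, -1.2]
grip_width: 0.032
gripper_force: 59.7
t 27.4 tcp [ 0.4757 -0.0023  0.103 ] rpy [-3.141e+00 -1.000e-03  2.972e+00] w 0.032 F 59.7
level [-0.    -0.001  0.   ]
turn 2 x -0.136; shift 7 x [-0.61 -3.85  0.04] yaw 3.245 q6 -0.11 -0.56
turn 0 x -0.000; shift 3 x [-0.    0.    3.05] yaw 3.245 q6 -0.56 -0.56
```

```bash
python3 -m jog '0 0 0 0 0 -0.136 -1;0 0 0 0 0 -0.136 -1;-0.61 -3.85 0.04 0 0 0 -1;-0.61 -3.85 0.04 0 0 0 -1;-0.61 -3.85 0.04 0 0 0 -1;-0.61 -3.85 0.04 0 0 0 -1;-0.61 -3.85 0.04 0 0 0 -1;-0.61 -3.85 0.04 0 0 0 -1;-0.61 -3.85 0.04 0 0 0 -1;0 0 0 0 0 0 -1;0 0 0 0 0 0 -1;0 0 3 0 0 0 -1;0 0 3 0 0 0 -1;0 0 0 0 0 0 -1;0 0 0 0 0 0 -1;0 0 0 0 0 0 -1'
python3 - <<'E'
from h import *
plan((.546,-.266,.0085,.103))
E
```

```text
time_s: 29.0
tcp_pos: [0.5473, -0.2658, 0.0423]
orientation: [-3.14, 0.002, -3.038]
wrist_force: [0.5, 0.1, 0.5]
grip_width: 0.0319
gripper_force: 59.8
t 29.0 tcp [ 0.5473 -0.2658  0.0423] rpy [-3.140e+00  2.000e-03 -3.038e+00] w 0.0319 F 59.8
level [-0.001  0.002 -0.   ]
turn 1 x 0.000; shift 1 x [ 0.14 -0.    3.38] yaw 3.245 q6 -0.56 -0.56
```

```bash
python3 -m jog '0.1 0 2.4 0 0 0 -1;0 0 1 0 0 0 -1;0 0 0 0 0 0 -1;0 0 0 0 0 0 -1;0 0 0 0 0 0 0.1;0 0 0 0 0 0 0.1;0 0 0 0 0 0 0.1;0 0 0 0 0 0 0.1;0 0 -3 0 0 0 0.1;0 0 -4 0 0 0 0.1;0 0 -3 0 0 0 1;0 0 0 0 0 0 1;0 0 0 0 0 0 1'
python3 - <<'E'
from h import *
cap('wrist','w9')
print('cupL');plan((.446,.1425,.1,-.31),(.446,.1425,.003,-.31))
E
```

```text
time_s: 30.3
tcp_pos: [0.546, -0.2665, 0.1078]
orientation: [-3.14, 0.002, -3.039]
wrist_force: [0.0, 0.1, -0.9]
grip_width: 0.0851
gripper_force: 0.0
cupL
t 30.35 tcp [ 0.545  -0.266   0.1064] rpy [ 3.141 -0.    -3.039] w 0.0854 F 0.0
level [ 0. -0. -0.]
turn 3 x 0.137; shift 10 x [2.19 3.59 0.06] yaw 2.832 q6 -0.14 0.62
turn 0 x -0.000; shift 3 x [0.   0.   3.23] yaw 2.832 q6 0.62 0.62
```

View pics/w9.png

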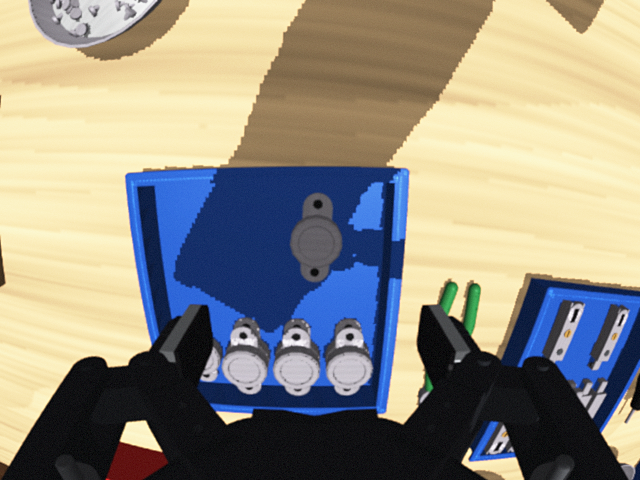

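The cup lies flat at (316,240) with room on its left. Now the last cup.

```bash
python3 -m jog '0 0 0 0 0 0.137 1;0 0 0 0 0 0.137 1;0 0 0 0 0 0.137 1;2.19 3.59 0.06 0 0 0 1;2.19 3.59 0.06 0 0 0 1;2.19 3.59 0.06 0 0 0 1;2.19 3.59 0.06 0 0 0 1;2.19 3.59 0.06 0 0 0 1;2.19 3.59 0.06 0 0 0 1;2.19 3.59 0.06 0 0 0 1;2.19 3.59 0.06 0 0 0 1;2.19 3.59 0.06 0 0 0 1;2.19 3.59 0.06 0 0 0 1;0 0 0 0 0 0 1;0 0 0 0 0 0 1;0 0 0 0 0 0 1'
python3 - <<'E'
from h import *
plan((.446,.1425,.003,-.31));wl('cup_a')
E
```

```text
time_s: 31.95
tcp_pos: [0.4453, 0.1415, 0.0998]
orientation: [-3.14, -0.001, 2.832]
wrist_force: [0.4, 0.6, 0.7]
grip_width: 0.0857
gripper_force: 0.0
t 31.95 tcp [0.4453 0.1415 0.0998] rpy [-3.140e+00 -1.000e-03  2.832e+00] w 0.0857 F 0.0
level [-0.002 -0.001  0.   ]
turn 1 x 0.001; shift 3 x [-0.01  0.04  3.23] yaw 2.832 q6 0.62 0.62
cup_a 0.83 [0.4478 0.1422 0.0005]
cup_a 0.69 [ 0.5475 -0.2659  0.002 ]
```

```bash
python3 -m jog '-0.1 0.1 3.2 0 0 0 1;0 0 3.2 0 0 0 1;0 0 3.3 0 0 0 1;0 0 0 0 0 0 1;0 0 0 0 0 0 1;0 0 0 0 0 0 -1;0 0 0 0 0 0 -1;0 0 0 0 0 0 -1;0 0 0 0 0 0 -1;0 0 0 0 0 0 -1;0 0 0 0 0 0 -1;0 0 0 0 0 0 -1;0 0 0 0 0 0 -1;0 0 -1 0 0 0 -1;0 0 -4 0 0 0 -1;0 0 -4 0 0 0 -1;0 0 -1 0 0 0 -1;0 0 0 0 0 0 -1;0 0 0 0 0 0 -1'
python3 - <<'E'
from h import *
plan((.553,-.336,.1,.103),(.553,-.336,.0085,.103))
E
```

```text
time_s: 33.95
tcp_pos: [0.4465, 0.1429, 0.1032]
orientation: [-3.141, -0.0, 2.833]
wrist_force: [-0.1, 0.7, -0.0]
grip_width: 0.0314
gripper_force: 59.6
t 33.95 tcp [0.4465 0.1429 0.1032] rpy [-3.141 -0.     2.833] w 0.0314 F 59.6
level [-0.001 -0.     0.   ]
turn 3 x -0.137; shift 11 x [-0.52 -4.43  0.03] yaw 3.245 q6 0.21 -0.65
turn 0 x -0.000; shift 3 x [-0.    0.    3.05] yaw 3.245 q6 -0.65 -0.65
```

```bash
python3 -m jog '0 0 0 0 0 -0.137 -1;0 0 0 0 0 -0.137 -1;0 0 0 0 0 -0.137 -1;-0.52 -4.43 0.03 0 0 0 -1;-0.52 -4.43 0.03 0 0 0 -1;-0.52 -4.43 0.03 0 0 0 -1;-0.52 -4.43 0.03 0 0 0 -1;-0.52 -4.43 0.03 0 0 0 -1;-0.52 -4.43 0.03 0 0 0 -1;-0.52 -4.43 0.03 0 0 0 -1;-0.52 -4.43 0.03 0 0 0 -1;-0.52 -4.43 0.03 0 0 0 -1;-0.52 -4.43 0.03 0 0 0 -1;-0.52 -4.43 0.03 0 0 0 -1;0 0 0 0 0 0 -1;0 0 0 0 0 0 -1;0 0 3 0 0 0 -1;0 0 3 0 0 0 -1;0 0 0 0 0 0 -1;0 0 0 0 0 0 -1'
python3 - <<'E'
from h import *
plan((.553,-.336,.0085,.103))
E
```

```text
time_s: 35.95
tcp_pos: [0.5528, -0.334, 0.0396]
orientation: [3.139, -0.003, -3.038]
wrist_force: [0.5, -0.7, -0.0]
grip_width: 0.0315
gripper_force: 59.8
t 35.95 tcp [ 0.5528 -0.334   0.0396] rpy [ 3.139e+00 -3.000e-03 -3.038e+00] w 0.0315 F 59.8
level [ 0.002 -0.003 -0.   ]
turn 1 x 0.001; shift 1 x [-0.   -0.2   3.11] yaw 3.245 q6 -0.65 -0.65
```

```bash
python3 -m jog '0 -0.1 2.1 0 0 0 -1;0 0 1 0 0 0 -1;0 0 0 0 0 0 -1;0 0 0 0 0 0 -1;0 0 0 0 0 0 0.1;0 0 0 0 0 0 0.1;0 0 0 0 0 0 0.1;0 0 0 0 0 0 0.1;0 0 -3 0 0 0 0.1;0 0 -4 0 0 0 0.1;0 0 -5 0 0 0 1;4 0 -4 0 0 0 1;4 0 -4 0 0 0 1;4 0 0 0 0 0 1;4 0 0 0 0 0 1;0 0 0 0 0 0 1;0 0 0 0 0 0 1'
python3 - <<'E'
from h import *
plan()
a=cap('top');b=cap('wrist')
c=cv2.resize(a[120:360,80:560],(560,280));w=cv2.resize(b,(400,300));w2=np.zeros((300,560,3),np.uint8);w2[:,:400]=w
cv2.imwrite('pics/end.png',np.vstack([c,w2])[:,:,::-1])
E
```

```text
time_s: 37.65
tcp_pos: [0.4033, -0.3525, 0.2008]
orientation: [-3.141, 0.001, -3.041]
wrist_force: [0.4, -0.2, -0.3]
grip_width: 0.0858
gripper_force: 0.0
t 37.65 tcp [ 0.4033 -0.3525  0.2008] rpy [-3.141e+00  1.000e-03 -3.041e+00] w 0.0858 F 0.0
level [-0.001  0.001 -0.   ]
```

View pics/end.png

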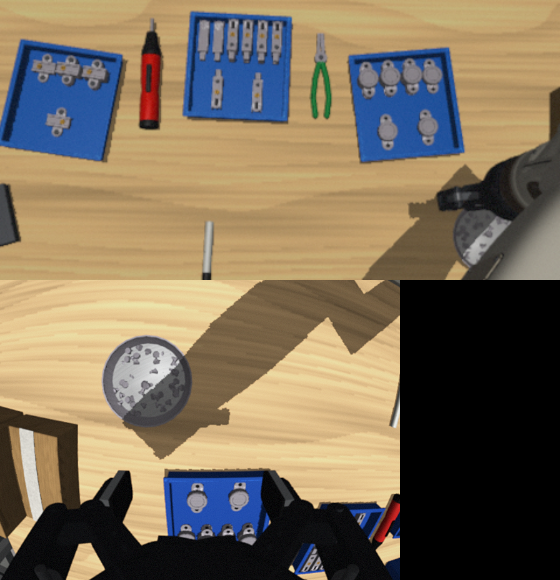

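All five parts lie flat on bare floor in their own trays: the plate at (58,122), the links at (217,90) and (257,92), and the cups at (387,131) and (427,126). The bowl and screwdriver are where they were, and the robot touches nothing.

```bash
python3 -c "
from bench import order
print(order.finish_job())"
```

```text
the job is handed in; nothing more can be done
None
```

All five parts lie flat on the bare floor of their own trays, the bowl and screwdriver look unmoved in the last pictures, and the job was handed in at about 38 s of the 115 s allowed.

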